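# Pack away the cash box after the bake sale

### The job

Pack away the cash box after the sale: gently lay the card reader flat, screen up, on the floor of the open box. Then hook the front edge of the coin tray (the side with the one long undivided compartment) under the lip inside the box's front wall, lower the tray's back gently, without letting it drop, until it lies level and fully home on its ledges, and close the lid fully. Leave the calculator, the sanitiser bottle and the cookie tub where they are.

Things in the scene. Friction and masses are not known exactly. Their poses are not given: they have to be found in the camera images.
- cash_box: Grey painted steel cash box without its lid; it does not move. 180 (its x) x 250 (its y) mm, 80 mm high, walls 3 mm; inside 174 x 244 mm, floor 3 mm above the origin. Origin: centre of its underside, on the table; x points from the front wall (nearest the robot, with the round lock) to the back wall, where the lid is hinged; z up
- lip (a point): Middle of the lower free edge of the lip, a flat strip 4 mm thick and 20 mm deep along the whole inside of the box's front wall. It is 67 mm in front of the box's origin and 66 mm above it (14 mm below the rim); axes as the box. Between lip and back wall only 154 mm are open, so the 160 mm deep tray goes in tilted 25 to 30 degrees, back up, front edge first
- tray_seat (a point): Where the centre of the tray's underside belongs: over the box's origin, 22 mm up (5 mm to and fro or sideways do no harm). Ledges 10 mm wide at this height run along the back wall and, from 50 mm in front of this point to the back, along both side walls; below them the floor is free. Home, the tray's rim is 4 mm below the lip, its front edge 6 to 20 mm under it
- lid_hinge (a point): Middle of the lid's hinge axis, at the top of the box's back wall: 90 mm behind the box's origin, 80 mm above it. The axis runs along the box's y
- lid (a joint): Lid angle in rad: 0 closed, grows as it opens, 1.57 upright, at most 1.75. The lid is a steel pan 180 x 250 mm, 24 mm deep (closed, its outer face is 104 mm above the table), 0.45 kg. The hinge is stiff: the lid stays where it is left, and its free edge takes 1 to 5 N to move. The carrying handle lies flat on the middle of the outer face
- lid_edge (a point): Middle of the lid's free edge, on its outer face: 180 mm from the hinge axis along the lid and 24 mm from it square to the lid
- tray_centre (a point): Centre of the dark grey plastic coin tray, half-way up its 40 mm height. Loose, lies on the table; 160 (x) x 232 (y) mm, walls 3 mm, about 0.3 kg, balanced about its centre. x points from its front edge (one long undivided compartment) to its back edge (row of five coin cups). A spine with the hand grip runs along y between the two rows
- tray_grip (a point): Grip point of the tray: on its hand grip, a bar 12 mm thick (tray x) and 100 mm long (tray y) over the tray's middle, its top 64 mm above the tray's underside (24 mm above the rim). This point is 52 mm above the underside. A finger has 70 mm free before the bar and 70 mm behind it (in a coin cup 60 mm wide), down to 4 mm above the underside
- tray_front (a point): Middle of the tray's front top edge: 80 mm in front of its centre, 40 mm above its underside. Axes as the tray
- coin_tray: The same coin tray, given at the centre of its underside; axes as tray_centre
- reader_centre (a point): Centre of the grey card reader, 92 (x) x 52 (y) x 18 mm, about 0.14 kg, lying screen up on the table; x points from the keypad end to the screen end, z out of the screen
- card_reader: The same card reader, given at the centre of its underside; axes as reader_centre
- calculator: Black desk calculator, 118 x 74 x 12 mm, not part of the work. Origin: centre of its underside
- sanitiser: Sanitiser bottle, 58 mm across, 150 mm high, not part of the work. Origin: centre of its underside
- cookie_tub: Open round tub of cookies, 130 mm across, 55 mm high, not part of the work. Origin: centre of its underside

How it is judged:
By the outcome, as a careful person would: the job done as asked, in the order asked, and still so for the second after the job is handed in, with the robot touching nothing.
It also fails if it takes over 72 s, if anything falls off the work surface, if the arm or the gripper's body presses on something with over 40 N, if the wrist force passes 120 N, or if a joint passes its speed limit or range.

### The arm

A 6-joint arm with a two-finger parallel gripper is mounted at the origin on the work surface. World frame = base frame: x ahead of the robot, y to its left, z up, the work surface at z = 0. Lengths are in m, angles in rad, forces in N, time in s.
With the tool pointing down it reaches from about 0.3 to 0.875 m from the base axis. Payload 6.4 kg.
Tool frame: the origin (TCP) lies at the very end of the fingers, on their centre line; the grasp point (between the pads) lies 19 mm behind it; z points along the fingers, y is the line along which they close (so a half turn about z gives the same grasp; the last joint's range is limited). The gripper opens to 85 mm and grips with 20 to 120 N. Pads are 22 mm wide; open, the fingers measure 114 mm over their backs; the gripper's body (76 mm by 85 mm) begins 54 mm behind the grasp point. The pads swing forward as they close: fully open they stand 13 mm farther back than shut.
Start: joints at [1.065, 0.181, 1.607, -0, 1.354, -0.206], TCP at [0.17, 0.549, 0.231] pointing down, gripper open.
Joint ranges: [-2.99, 2.99], [-0.89, 2.07], [0.3, 2.58], [-1.14, 4.28], [0, 2.63], [-3.12, 3.12]. Speed limits (rad/s): [2.57, 2.57, 3.01, 3.14, 3.14, 3.14].

### API

Orientations are given as a unit quaternion [w, x, y, z].
In Python, from cell import ctrl gives the robot as it stands. Calls block until the motion is done:
- ctrl.move_pose(position, orientation): joint-space move of the TCP to a pose.
- ctrl.move_straight(position, rot=None, feed=0.15, contact_N=None): straight line of the TCP; rot=None keeps the orientation; feed is the mean speed in m/s. With contact_N (N) it stops when the force on the tool has changed by that much, and returns True; else False.
- ctrl.move_j(angles): joint-space move.
- ctrl.gripper_open() and ctrl.grab(): open the fingers fully, or close them until they stop; the grip force is fixed at half the most.
- ctrl.wait(seconds).
- ctrl.solve_ik(position, orientation): joint angles nearest the present ones, or None.
- ctrl.read_state(): the state.
- ctrl.snapshot(name): name is "scene" or "top" or "wrist"; returns the picture (400x640x3 uint8, red, green, blue); there is no depth.
- ctrl.camera_model(name): a dict with "mtx" (3x3 intrinsics, pixels), "camera_from_world" (4x4, takes a point from world to camera coordinates); the wrist camera has in their place "hand_eye" (4x4, takes a point from camera to tool coordinates, whose origin is the TCP and whose axes are the flange's). Camera axes: x right, y down, z forward; pixel columns grow to the right and rows downward; lengths in m; the calibration is good to about 2 mm. A picture is of the moment at which its call begins: read the wrist's pose just before it. camera_model takes no time and is no camera call.
A pose or a line that the arm cannot do raises ctrl.PlanningError and nothing moves.
- ctrl.hand_in(): hands the job in; it is judged then, once.
The state is a dict: "time_s": time; "q": joint angles; "qd": joint speeds; "effort": joint torques, N m; "ee_pos": TCP position; "orientation": TCP orientation; "contact_force": force on the tool from outside, world axes, zero at the start; "ft_torque": the same for the moment, N m; "width": opening from 0.0 (shut) to 1.0 (fully open); "grasp_force": force on a finger pad.
Only numpy, scipy, OpenCV 4.12 (cv2) and the standard library are available. Lean on these libraries where they do the work, as an engineer would, in place of code of your own. Each camera call takes 0.05 s, during which the arm holds its last target. There are 200 camera calls.

## Working session

There is one attempt and no reset: what is moved stays moved. The work goes in short steps, each a Python script; the robot and the scene stay as the last script left them, time stands still between calls to the robot, and variables do not carry over. Pictures are saved under pics/ and viewed, at most 10 in all, crops included, and the job is handed in when it is done.

```bash
mkdir -p pics; ls
python3 - <<'E'
from cell import ctrl
import cv2,numpy as np
for n in("top","scene"):
    im=ctrl.snapshot(n); cv2.imwrite(f"pics/{n}0.png",im[:,:,::-1]); m=ctrl.camera_model(n); print(n,np.round(m["mtx"],1).tolist(),np.round(m["camera_from_world"],4).tolist())
print(np.round(ctrl.camera_model("wrist")["hand_eye"],4).tolist()); print(ctrl.read_state())
E
```

```text
pics
top [[394.3, 0.0, 321.9], [0.0, 394.3, 202.8], [0.0, 0.0, 1.0]] [[0.0095, -0.9998, 0.0164, -0.039], [-0.9959, -0.0109, -0.0899, 0.5362], [0.09, -0.0154, -0.9958, 1.3692], [0.0, 0.0, 0.0, 1.0]]
scene [[478.7, 0.0, 314.2], [0.0, 478.7, 194.7], [0.0, 0.0, 1.0]] [[0.3645, 0.9312, 0.009, -0.1548], [0.7879, -0.3032, -0.536, -0.3537], [-0.4964, 0.2024, -0.8442, 1.6407], [0.0, 0.0, 0.0, 1.0]]
[[-0.0007, -0.9524, -0.3049, 0.0785], [1.0, -0.0007, -0.0001, -0.0003], [-0.0001, -0.3049, 0.9524, -0.1443], [0.0, 0.0, 0.0, 1.0]]
{'time_s': 0.1, 'q': array([ 1.06469899e+00,  1.81457600e-01,  1.60791506e+00,  9.25329006e-06,
        1.35378777e+00, -2.06295529e-01]), 'qd': array([-0.00112783, -0.0022345 , -0.00218836,  0.00070656,  0.00109885,
       -0.00036807]), 'effort': array([-3.06350894e-04, -4.45870435e+01, -3.52242100e+01, -3.27579291e-04,
        3.98433418e-03,  3.22909375e-05]), 'ee_pos': array([0.16954827, 0.54891693, 0.23047597]), 'orientation': array([-2.77585695e-04,  1.49341092e-01,  9.88785429e-01, -7.33110175e-04]), 'contact_force': array([-0.5134705 , -0.81602957, -0.0499015 ]), 'ft_torque': array([-0.05091715, -0.03072054, -0.06471811]), 'grasp_force': 0.0, 'width': 1.0001388729720044}
```

View pics/top0.png

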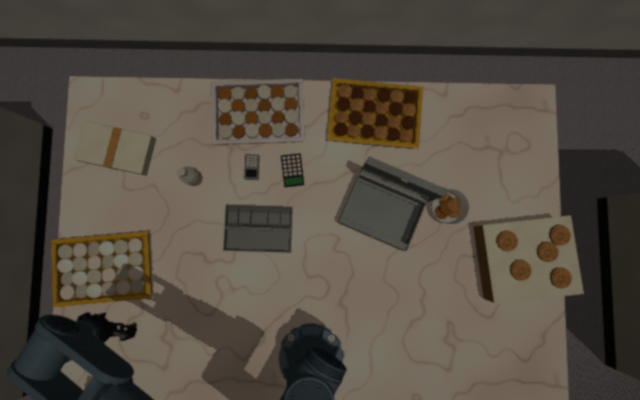

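View pics/scene0.png

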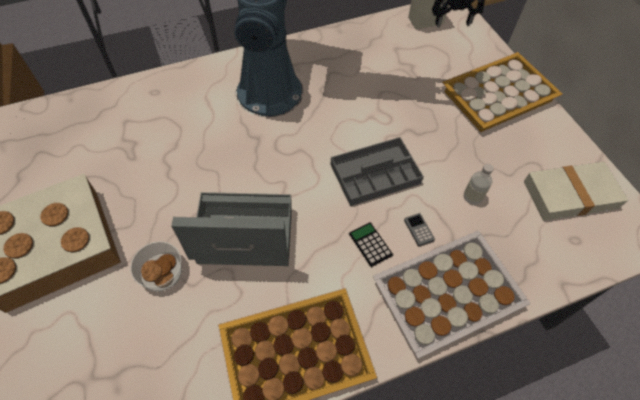

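The top view shows the tray at (258,228) with its undivided side towards the robot, the reader at (252,167), the calculator at (291,170), the box at (380,212) rotated with its lid up behind it, and the tub at (447,207), close to the box's right side. The scene view agrees, and shows the reader's screen end nearest the robot.

```bash
cat > h.py <<'E'
from cell import ctrl
import cv2,numpy as np
from scipy.spatial.transform import Rotation as R
def rot(q): return R.from_quat(np.roll(q,-1))
def quat(r): return np.roll(r.as_quat(),1)
def down(yaw,tilt=0.): # tool z down, tool y along world dir yaw+90deg-like: columns x=(cos,sin,0), y=(sin,-cos,0)
    return R.from_euler('z',yaw)*R.from_euler('x',np.pi)
def cam(name,st=None):
    m=ctrl.camera_model(name); K=np.array(m["mtx"])
    if name!="wrist": T=np.linalg.inv(np.array(m["camera_from_world"]))
    else:
        st=st or ctrl.read_state(); W=np.eye(4); W[:3,:3]=rot(st["orientation"]).as_matrix(); W[:3,3]=st["ee_pos"]; T=W@np.array(m["hand_eye"])
    return K,T
def ray(c,px,z):
    K,T=c; px=np.atleast_2d(px).astype(float)
    d=np.c_[px,np.ones(len(px))]@np.linalg.inv(K).T@T[:3,:3].T
    return T[:3,3]+d*((z-T[2,3])/d[:,2])[:,None]
def proj(c,P):
    K,T=c; p=(np.atleast_2d(P)-T[:3,3])@T[:3,:3]@K.T; return p[:,:2]/p[:,2:]
def snap(name,f):
    c=cam(name); im=ctrl.snapshot(name)[:,:,::-1].copy(); cv2.imwrite(f"pics/{f}.png",im); return im,c
E
python3 - <<'E'
from h import *
c=cam("top"); im=cv2.imread("pics/top0.png")
print(ctrl.camera_model("wrist")["mtx"])
for n,p,z in [("tray",[[224,205],[292,207],[291,252],[223,250]],.04),("reader",[[252,154],[252,180]],.018),("box",[[354,179],[424,205],[405,249],[337,221]],.08),("tub",[[447,207]],.05),("san",[[190,176]],.08)]:
    print(n,np.round(ray(c,p,z),3).tolist())
g=cv2.cvtColor(im,cv2.COLOR_BGR2GRAY)
for thr in (90,110):
  for ct in cv2.findContours((g<thr).astype('uint8'),0,2)[0]:
    if cv2.contourArea(ct)>150:
        r=cv2.minAreaRect(ct); 
        if 200<r[0][0]<480 and 130<r[0][1]<260: print(thr,np.round(np.array([*r[0],*r[1],r[2]]),1))
E
```

```text
[[340.17375667   0.         318.85395715]
 [  0.         340.17375667 196.672312  ]
 [  0.           0.           1.        ]]
tray [[0.524, 0.307, 0.04], [0.519, 0.071, 0.04], [0.364, 0.072, 0.04], [0.368, 0.306, 0.04]]
reader [[0.71, 0.218, 0.018], [0.616, 0.216, 0.018]]
box [[0.614, -0.141, 0.08], [0.528, -0.38, 0.08], [0.378, -0.314, 0.08], [0.47, -0.084, 0.08]]
tub [[0.524, -0.469, 0.05]]
san [[0.618, 0.416, 0.08]]
90 [257.5 228.   68.3  47.3   1.6]
90 [398.8 208.7 130.3  76.4  21.2]
90 [251.5 166.5  25.   15.   90. ]
90 [291.9 169.8  33.5  21.8  83.7]
90 [319.5 199.5 399.  639.   90. ]
110 [319.5 199.5 399.  639.   90. ]
```

Run:
```python
from h import *
q=quat(down(np.pi))
ctrl.move_pose([.50,.2,.30],q); ctrl.wait(.2); im,c=snap("wrist","w1"); np.savez("c1.npz",K=c[0],T=c[1])
ctrl.move_pose([.42,-.2,.33],quat(down(np.pi-.346))); ctrl.wait(.2); im,c=snap("wrist","w2"); np.savez("c2.npz",K=c[0],T=c[1])
print(ctrl.read_state()["time_s"],ctrl.read_state()["q"])
```

```text
3.8833 [-6.98931329e-01 -1.42210164e-01  1.73803608e+00  4.78233692e-05
  1.54588995e+00 -1.92514046e+00]
```

View pics/w1.png

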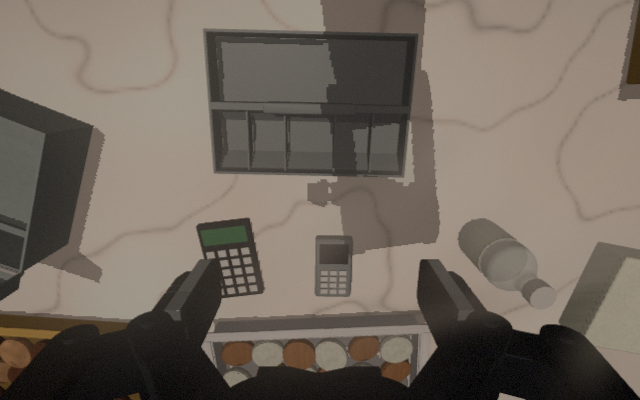

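View pics/w2.png

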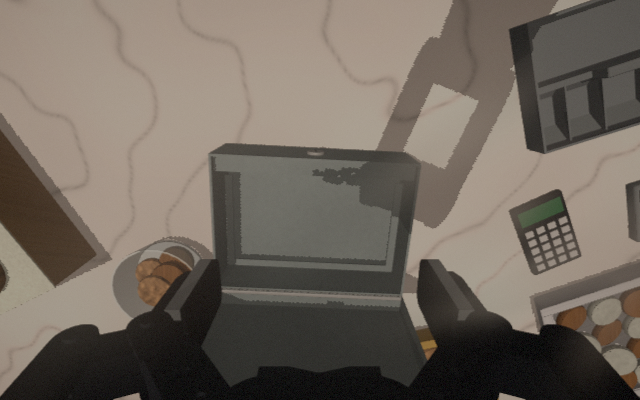

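w1 shows the tray rim corners near (205,30), (418,35), (404,177), (214,174), and the reader at about (315..352, 236..296) with its screen towards the robot. w2 shows the box's front rim from (211,154) to (419,161) and the hinge line at row ~292. I'll zoom in on both once.

Run:
```python
import cv2,numpy as np
b=cv2.imread("pics/w2.png")[135:325,195:445]
b=np.clip((b/255.)**.5*255,0,255).astype('uint8'); b=cv2.resize(b,None,fx=3,fy=3,interpolation=cv2.INTER_CUBIC)
for i in range(0,250,25): cv2.putText(b,str(195+i),(3*i,8),0,.3,(0,255,255)); cv2.line(b,(3*i,0),(3*i,4),(0,255,255))
for i in range(0,190,10): cv2.putText(b,str(135+i),(0,3*i+4),0,.3,(0,255,255))
cv2.imwrite("pics/z2.png",b)
from h import *
d=np.load("c1.npz"); c=(d["K"],d["T"])
g=cv2.cvtColor(cv2.imread("pics/w1.png"),cv2.COLOR_BGR2GRAY)
def line(p,q,name):  # sub-pixel: strongest gradient normal to the coarse edge, robust line fit
    p,q=np.array(p,float),np.array(q,float); u=(q-p)/np.linalg.norm(q-p); n=np.array([-u[1],u[0]]); s=np.arange(-5,5.1,.25); pts=[]
    gf=cv2.GaussianBlur(g,(0,0),.8).astype(np.float32)
    for t in np.linspace(.1,.9,40):
        o=p+t*(q-p); P=(o+s[:,None]*n).astype(np.float32)
        v=cv2.remap(gf,P[:,0][None],P[:,1][None],1)[0]; k=np.argmax(abs(np.gradient(v))); pts.append(P[k])
    f=cv2.fitLine(np.array(pts),cv2.DIST_HUBER,0,.01,.01).ravel(); return f
def X(a,b): 
    t=np.linalg.solve(np.c_[a[:2],-b[:2]],b[2:]-a[2:]); return a[2:]+t[0]*a[:2]
for nm,C,z in(("tray",[(205,30),(418,35),(404,177),(214,174)],.04),("reader",[(317,236),(352,237),(351,296),(315,296)],.018)):
    L=[line(C[i],C[(i+1)%4],nm) for i in range(4)]; K=np.array([X(L[i-1],L[i]) for i in range(4)]); W=ray(c,K,z)
    print(nm,np.round(K,1).tolist(),np.round(W[:,:2],4).tolist(),"c",W.mean(0),"len",[round(np.linalg.norm(W[i]-W[i-1]),4) for i in range(4)])
```

```text
tray [[203.0, 32.20000076293945], [418.29998779296875, 32.5], [403.1000061035156, 177.1999969482422], [213.39999389648438, 172.89999389648438]] [[0.3639, 0.0754], [0.364, 0.308], [0.5253, 0.3039], [0.52, 0.0719]] c [0.44331997 0.18977183 0.04      ] len [np.float64(0.1562), np.float64(0.2326), np.float64(0.1614), np.float64(0.2321)]
reader [[314.3999938964844, 233.8000030517578], [353.0, 235.60000610351562], [350.3999938964844, 296.70001220703125], [314.3999938964844, 296.79998779296875]] [[0.6106, 0.1946], [0.6132, 0.2473], [0.71, 0.2465], [0.71, 0.1942]] c [0.6609482  0.22064838 0.018     ] len [np.float64(0.0995), np.float64(0.0527), np.float64(0.0968), np.float64(0.0523)]
```

View pics/z2.png

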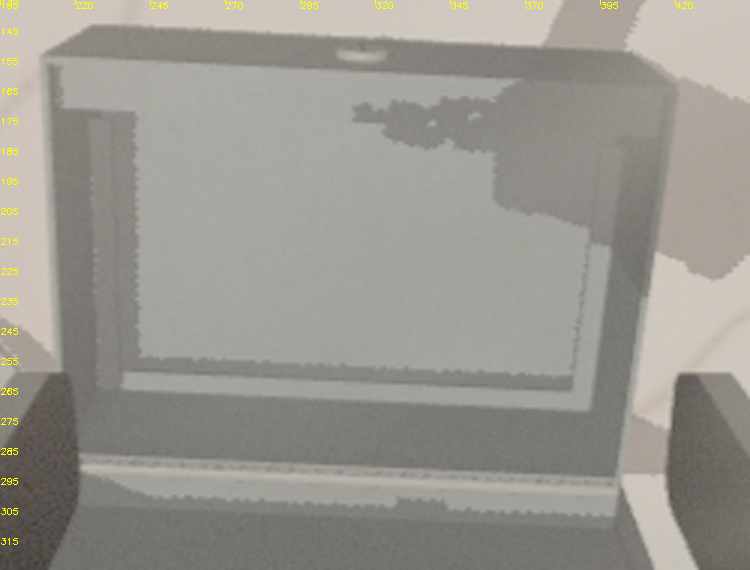

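The zoom shows the box rim: front-left (208.7,153.3), front-right (420.3,163.3), left side through (215.7,260), right-back (401.7,297.3). The floor, the lip and the side and back ledges are all visible and empty.

Run:
```python
from h import *
d=np.load("c2.npz"); c=(d["K"],d["T"])
W=ray(c,[(208.7,153.3),(420.3,163.3),(401.7,297.3),(215.7,260)],.08)[:,:2]; print(np.round(W,4).tolist())
y=W[0]-W[1]; 
# image left = robot's right (-y)
y=W[1]-W[0]; print("w",np.linalg.norm(y),"yaw front",np.arctan2(-y[0],y[1]), "yaw R",np.arctan2(*(W[2]-W[1])[::-1]),np.linalg.norm(W[2]-W[1]),"yaw L",np.arctan2(*(W[3]-W[0])[::-1]))
yaw=np.arctan2(-y[0],y[1]); bx=np.array([np.cos(yaw),np.sin(yaw)]); print("c",(W[0]+W[1])/2+.09*bx)
# lid free edge in top picture, from candidate lid angle
B=(W[0]+W[1])/2+.09*bx
ct=cam("top")
for a in (1.4,1.5,1.57,1.65,1.75):
    r,h=.18,.024; xx=.09-r*np.cos(a)+h*np.sin(a); zz=.08+r*np.sin(a)+h*np.cos(a)
    print(a,[np.round(proj(ct,[*(B+xx*bx+s*np.array([-bx[1],bx[0]])),zz])[0],1).tolist() for s in(.125,-.125)])
im=cv2.imread("pics/top0.png")[145:260,325:480]; im=np.clip((im/255.)**.5*255,0,255).astype('uint8')
im=cv2.resize(im,None,fx=5,fy=5,interpolation=cv2.INTER_CUBIC)
for i in range(0,155,15): cv2.putText(im,str(325+i),(5*i,8),0,.35,(255,0,0))
for i in range(0,115,10): cv2.putText(im,str(145+i),(0,5*i+4),0,.35,(255,0,0))
cv2.imwrite("pics/z3.png",im)
```

```text
[[0.3714, -0.3188], [0.4667, -0.089], [0.6365, -0.1589], [0.5009, -0.3704]]
w 0.24877605216193688 yaw front -0.3930754357001304 yaw R -0.3906060698655087 0.18355984392464403 yaw L -0.37879949219210296
c [ 0.50221105 -0.23841027]
1.4 [[364.5, 165.7], [442.6, 198.8]]
1.5 [[366.8, 160.2], [444.9, 193.1]]
1.57 [[368.4, 156.4], [446.3, 189.3]]
1.65 [[370.1, 152.2], [447.7, 185.0]]
1.75 [[372.1, 147.3], [449.4, 179.8]]
```

View pics/z3.png

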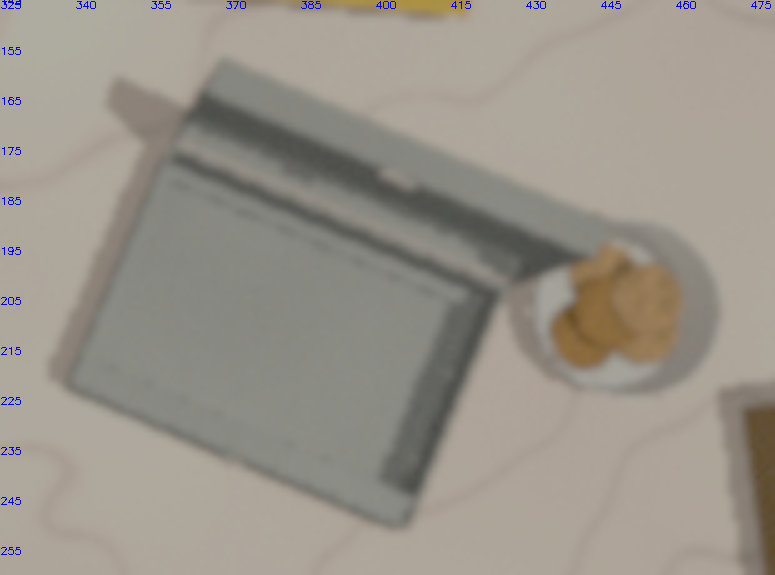

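The lid's outer corner is at about (367,157), so the lid is close to 1.57 rad. The box is at (0.502, -0.238) with yaw -0.39. Next is the reader.

Run:
```python
from h import *
q=quat(down(np.pi)); 
ctrl.gripper_open()
ctrl.move_pose([.50,0,.36],q)
ctrl.move_pose([.664,.2206,.10],q)
print("hit",ctrl.move_straight([.664,.2206,.003],feed=.12,contact_N=8))
ctrl.grab(); s=ctrl.read_state(); print(s["width"],s["grasp_force"],s["ee_pos"])
ctrl.move_straight([.664,.2206,.08],feed=.15)
s=ctrl.read_state(); print(s["width"],s["grasp_force"],s["time_s"])
ctrl.move_pose([.50,0,.25],q)
yaw=-.391; bx=np.array([np.cos(yaw),np.sin(yaw)]); B=np.array([.5022,-.2384]); p=B-.005*bx
qb=quat(down(np.pi+yaw))
ctrl.move_pose([*p,.16],qb)
ctrl.move_straight([*p,.03],feed=.12)
print("hit",ctrl.move_straight([*p,.0055],feed=.02,contact_N=3)); s=ctrl.read_state(); print(s["ee_pos"],s["contact_force"],s["width"])
ctrl.gripper_open()
ctrl.move_straight([*p,.16],feed=.2)
ctrl.move_pose([*(B-.07*bx),.24],qb); ctrl.wait(.15)
im,c=snap("wrist","w3"); np.savez("c3.npz",K=c[0],T=c[1]); print(ctrl.read_state()["time_s"])
```

```text
hit False
0.5920417573873231 64.1054892539978 [0.66493473 0.22080496 0.00433673]
0.5893353666617648 63.376039266586304 8.425
hit True
[ 0.49743419 -0.23638553  0.00730525] [-0.72836654  0.09289865  3.59386751] 0.5870801684964809
14.9667
```

View pics/w3.png

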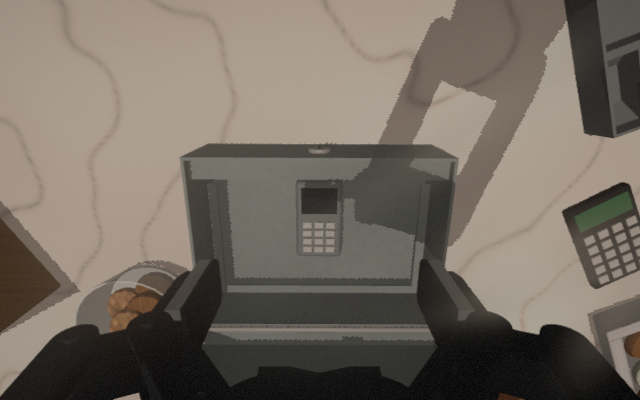

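The reader lies flat, screen up, at about (319,218), well inside the box floor. The box's front rim runs from about (182,158) to (457,158). I'll refine the box pose from this closer view.

Run:
```python
from h import *
d=np.load("c3.npz"); c=(d["K"],d["T"]); im=cv2.imread("pics/w3.png"); g=cv2.cvtColor(im,cv2.COLOR_BGR2GRAY).astype(int)
for x in (200,240,280,340): print(x,g[140:186,x].tolist())
for y in (200,240): print(y,g[y,175:235].tolist(), g[y,410:470].tolist())
print(np.round(ray(c,[(182,158),(457,158)],.08),4).tolist())
for B,yaw in (((.5022,-.2384),-.391),):
    bx=np.array([np.cos(yaw),np.sin(yaw)]); by=np.array([-bx[1],bx[0]])
    for n,x,y,z in (("rimFL",-.09,-.125,.08),("rimFR",-.09,.125,.08),("botFL",-.09,-.125,0),("botFR",-.09,.125,0),("lipL",-.067,-.122,.07),("lipR",-.067,.122,.07),("floorBack",.077,0,.022),("hinge",.09,-.125,.08),("hingeR",.09,.125,.08),("rimL",0,-.125,.08),("rimR",0,.125,.08)):
        print(n,np.round(proj(c,[*(np.array(B)+x*bx+y*by),z])[0],1))
```

```text
200 [161, 161, 160, 161, 161, 160, 160, 110, 78, 76, 77, 79, 78, 75, 76, 75, 72, 101, 113, 116, 115, 117, 116, 115, 117, 116, 116, 115, 115, 114, 113, 115, 115, 113, 115, 116, 113, 115, 113, 83, 69, 67, 68, 68, 65, 64]
240 [160, 160, 160, 127, 85, 76, 74, 75, 75, 75, 74, 74, 71, 73, 71, 75, 71, 90, 111, 115, 114, 116, 117, 118, 116, 117, 118, 117, 114, 117, 117, 116, 114, 116, 116, 116, 115, 116, 116, 114, 114, 114, 112, 113, 112, 112]
280 [161, 162, 161, 123, 82, 75, 73, 73, 74, 72, 72, 73, 72, 74, 72, 72, 74, 89, 111, 116, 116, 116, 116, 118, 115, 116, 116, 118, 114, 114, 115, 114, 116, 113, 116, 113, 112, 112, 112, 114, 116, 114, 114, 114, 115, 114]
340 [164, 163, 164, 163, 112, 73, 67, 68, 68, 70, 68, 69, 66, 66, 69, 67, 64, 79, 109, 115, 115, 112, 113, 112, 113, 113, 112, 112, 112, 112, 111, 111, 109, 110, 111, 109, 110, 111, 109, 94, 65, 60, 65, 67, 66, 69]
200 [157, 157, 158, 157, 158, 158, 158, 157, 158, 144, 123, 113, 108, 83, 66, 65, 66, 67, 63, 64, 65, 62, 65, 67, 64, 63, 64, 64, 64, 63, 62, 64, 62, 66, 73, 82, 74, 78, 77, 78, 79, 78, 74, 69, 72, 77, 79, 76, 77, 76, 73, 75
[... 399 characters left out ...]
61, 63, 62, 61, 61, 58, 62, 62, 61, 61, 58, 57, 58, 56, 56, 56, 57, 68, 72, 74, 73, 73, 72, 71, 71, 70, 67, 62, 72, 72, 74, 72, 71, 74, 72, 73, 99, 109, 110, 109] [106, 105, 107, 90, 70, 67, 66, 67, 68, 67, 67, 66, 67, 70, 61, 51, 48, 49, 50, 48, 51, 53, 49, 52, 54, 52, 55, 49, 52, 52, 54, 55, 55, 53, 58, 71, 74, 74, 102, 109, 110, 108, 110, 110, 108, 111, 118, 151, 159, 159, 159, 160, 158, 159, 158, 159, 159, 158, 158, 159]
[[0.3726, -0.3182, 0.08], [0.4673, -0.0893, 0.08]]
rimFL [179.9 157.3]
rimFR [457.7 157. ]
botFL [207.5 143.7]
botFR [429.9 143.5]
lipL [190.2 179.3]
lipR [447.4 179. ]
floorBack [318.9 284.4]
hinge [201.  325.2]
hingeR [436.9 324.9]
rimL [191.3 248.1]
rimR [446.4 247.8]
```

The box prediction matches the image to about 1 px on the rim, lip and sides, so the pose is confirmed. Next is grasping the tray and bringing it, tilted, over the box.

```bash
cat >> h.py <<'E'
B=np.array([.5022,-.2384,0]); BY=-.391; RB=R.from_euler('z',BY); TOOL=R.from_euler('z',np.pi/2)*R.from_euler('x',np.pi)
def tray_tcp(xf,zf,deg,g,dy=0.): # tray's front top edge at (xf,zf) in box frame, back up by deg; g = TCP height over underside
    r=R.from_euler('y',-deg,degrees=True)
    p=np.array([xf,dy,zf])+r.apply([.08,0,g-.04])
    return B+RB.apply(p), quat(RB*r*TOOL)
E
python3 - <<'E'
from h import *
qt=quat(R.from_euler('z',-.024)*TOOL); t=[.443,.1895]
P=[(-.062,.14,28),(-.062,.062,28),(-.082,.055,28),(-.082,.062,0)]
print([None if (q:=ctrl.solve_ik(*tray_tcp(*p,.032))) is None else np.round(q,2).tolist() for p in P])
ctrl.move_pose([.44,-.02,.34],qt)
ctrl.move_pose([*t,.15],qt)
print(ctrl.move_straight([*t,.032],feed=.12,contact_N=8))
ctrl.grab(); s=ctrl.read_state(); print(s["width"],s["grasp_force"],s["ee_pos"],s["orientation"],qt)
p=s["ee_pos"]; np.save("g.npy",p)
ctrl.move_straight([p[0],p[1],.20],feed=.15)
s=ctrl.read_state(); print(s["width"],s["grasp_force"],s["contact_force"],s["ft_torque"])
g=p[2]
ctrl.move_pose([.46,0,.30],quat(R.from_euler('z',-.2)*TOOL))
ctrl.move_pose(*tray_tcp(-.064,.15,28,g)); ctrl.wait(.2)
s=ctrl.read_state(); print(s["ee_pos"],tray_tcp(-.064,.15,28,g),s["orientation"],s["time_s"],s["width"])
im,c=snap("wrist","w4"); np.savez("c4.npz",K=c[0],T=c[1])
E
```

```text
[[-0.75, -0.06, 2.07, 0.26, 0.68, -0.52], [-0.75, 0.09, 2.12, 0.35, 0.49, -0.63], [-0.76, 0.06, 2.17, 0.38, 0.48, -0.67], [-0.66, 0.36, 1.78, -0.0, 1.0, -0.27]]
False
0.13276345080164295 59.53915536403656 [0.44314388 0.18955479 0.03221464] [5.96696754e-05 7.15529051e-01 6.98582966e-01 1.12602980e-04] [4.38142466e-17 7.15540948e-01 6.98570792e-01 4.27751242e-17]
0.12879266228835298 58.613592982292175 [ 0.41159167 -0.3720836  -3.39035064] [ 0.0119299  -0.00488134  0.02908606]
[ 0.51252757 -0.24144129  0.18137205] (array([ 0.51171415, -0.24232196,  0.18068366]), array([0.20103645, 0.80631316, 0.53975261, 0.13457544])) [0.20122102 0.80567162 0.54055015 0.13494025] 22.6583 0.13421755350053077
```

View pics/w4.png

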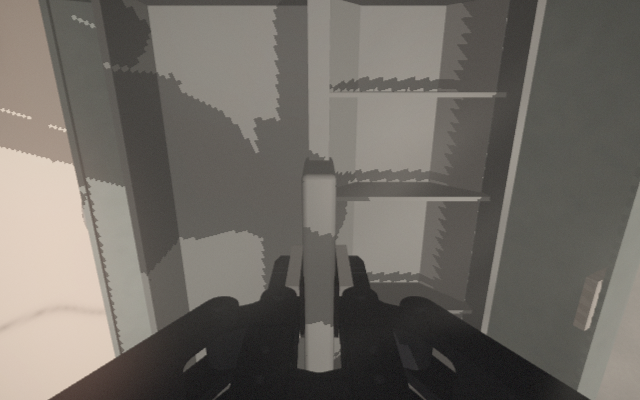

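The tray is held by its bar, tilted over the open box. The box's front wall is at the left and the lid at the right; the bar's end is at (319,~172). I'll check the sideways grip offset from it and insert.

Run:
```python
from h import *
d=np.load("c4.npz"); c=(d["K"],d["T"]); g=np.load("g.npy")[2]
s=ctrl.read_state(); Rt=rot(s["orientation"])*TOOL.inv()
for y in (.045,.05,.055): print(y,np.round(proj(c,[s["ee_pos"]+Rt.apply([x,y,.064-g]) for x in(-.006,.006)]),1).tolist())
gr=cv2.cvtColor(cv2.imread("pics/w4.png"),cv2.COLOR_BGR2GRAY); print(gr[150:192,319].tolist())
def go(xf,zf,dg,feed,N):
    p,q=tray_tcp(xf,zf,dg,g); h=ctrl.move_straight(p,rot=q,feed=feed,contact_N=N); s=ctrl.read_state()
    e=(s["ee_pos"]-p)*1e3; print(xf,zf,dg,"hit",h,np.round(e,1),np.round(s["contact_force"],1),round(s["time_s"],1),flush=True); return h
for a in [(-.062,.085,28,.1,8),(-.062,.062,28,.04,5),(-.082,.055,28,.03,5)]:
    if go(*a): break
```

```text
0.045 [[300.1, 187.9], [334.9, 187.9]]
0.05 [[299.8, 173.8], [335.1, 173.8]]
0.055 [[299.6, 159.3], [335.3, 159.3]]
[142, 143, 142, 143, 142, 133, 130, 106, 99, 97, 87, 83, 82, 81, 79, 81, 79, 83, 82, 81, 80, 81, 82, 84, 97, 111, 121, 126, 133, 138, 140, 141, 142, 142, 143, 142, 142, 141, 141, 142, 142, 143]
-0.062 0.085 28 hit False [ 0.4 -0.4  0.6] [-0.5  0.3 -4.3] 23.5
-0.062 0.062 28 hit False [ 0.1 -0.1 -0.1] [ 0.6  0.2 -2. ] 24.2
-0.082 0.055 28 hit False [ 0.2 -0.2  0.2] [ 0.3 -0.4 -4.3] 25.1
```

The front edge is under the lip without contact. Now lowering the back.

Run:
```python
from h import *
g=np.load("g.npy")[2]
def go(xf,zf,dg,feed,N):
    p,q=tray_tcp(xf,zf,dg,g); h=ctrl.move_straight(p,rot=q,feed=feed,contact_N=N); s=ctrl.read_state()
    e=(s["ee_pos"]-p)*1e3; print(round(zf,4),dg,"hit",h,np.round(e,1),np.round(s["contact_force"],1),np.round(s["ft_torque"],2),round(s["time_s"],1),flush=True); return h
for dg in (23,18,13,8,4,1.5,0):
    if go(-.082,.0625-.00028*dg+(.0005 if dg==0 else 0),dg,.03 if dg>2 else .015,6): break
else: go(-.082,.0615,0,.01,4)
im,c=snap("wrist","w5")
```

```text
0.0561 23 hit False [ 0.7 -0.2  0.3] [-0.3 -0.1 -4.4] [ 0.15  0.45 -0.03] 25.4
0.0575 18 hit False [ 0.2  0.2 -0.1] [-0.2  0.2 -3.3] [ 0.16  0.28 -0.02] 25.8
0.0589 13 hit False [ 0.   0.3 -0.2] [-0.2  0.7 -3.7] [ 0.12  0.26 -0.02] 26.1
0.0603 8 hit False [ 0.1  0.2 -0.2] [-0.1 -0.6 -2.7] [ 0.05  0.14 -0.01] 26.5
0.0614 4 hit False [ 0.1  0.1 -0.2] [ 0.6 -0.2 -4.5] [0.02 0.08 0.01] 26.8
0.0621 1.5 hit False [-0.   0.1 -0.1] [-0.   0.5 -4. ] [-0.01  0.05 -0.05] 27.1
0.063 0 hit False [ 0.2 -0.   0. ] [ 0.4  0.1 -3.6] [-0.01 -0.04  0.05] 27.3
0.0615 0 hit True [ 0.2 -0.1  0.5] [-0.1  0.6  6. ] [ 0.02  0.07 -0.01] 27.6
```

View pics/w5.png

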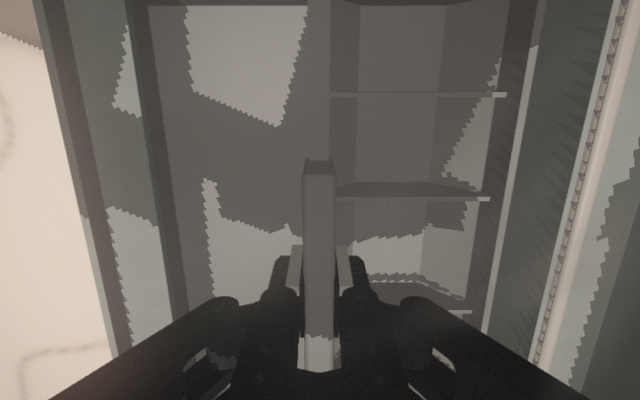

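The tray lies level and pressed home: the underside is at 22 mm, with a 6 N contact. Its front edge is under the lip in the picture (left strip, x 50–130) and its back is at the back wall. I'll release and close the lid from behind.

Run:
```python
from h import *
q=quat(RB*TOOL)
W=lambda x,z,y=0.: B+RB.apply([x,y,z])
ctrl.gripper_open(); p=ctrl.read_state()["ee_pos"]
ctrl.move_straight([p[0],p[1],.16],feed=.12)
im,c=snap("wrist","w6")
print([ctrl.solve_ik(W(x,z),q) is not None for x,z in((0,.35),(.165,.35),(.165,.235),(.13,.235))])
ctrl.move_straight(W(0,.35),feed=.25); ctrl.grab()
ctrl.move_straight(W(.175,.35),feed=.25)
ctrl.move_straight(W(.175,.235),feed=.2)
print(ctrl.read_state()["time_s"])
def tcp(t,r=.155):
    e=np.array([-np.cos(t),np.sin(t)]); n=np.array([np.sin(t),np.cos(t)]); C=np.array([.09,.08])+r*e+.024*n; return W(C[0]+.015,C[1])
for t in np.r_[1.57:.2:8j]:
    ctrl.move_straight(tcp(t),feed=.1); s=ctrl.read_state(); print(round(t,2),np.round(RB.inv().apply(s["contact_force"]),1),round(s["time_s"],1),flush=True)
    if np.linalg.norm(s["contact_force"])>25: break
im,c=snap("wrist","w7"); im,c=snap("scene","s7")
cv2.imwrite("pics/j7.png",np.hstack([cv2.resize(cv2.imread("pics/w6.png"),(400,250)),cv2.resize(im,(400,250))]))
```

```text
[True, True, True, True]
32.65
1.57 [0.  0.5 0.1] 33.3
1.37 [0.2 0.  0.1] 33.7
1.18 [-0.2  0.3  1. ] 34.2
0.98 [0.3 0.4 0.6] 34.6
0.79 [ 0.3 -0.3  0.7] 35.1
0.59 [ 0.4 -0.7 -0.4] 35.5
0.4 [ 0.4 -1.   0.1] 36.0
0.2 [0.7 0.1 1. ] 36.5
```

View pics/j7.png

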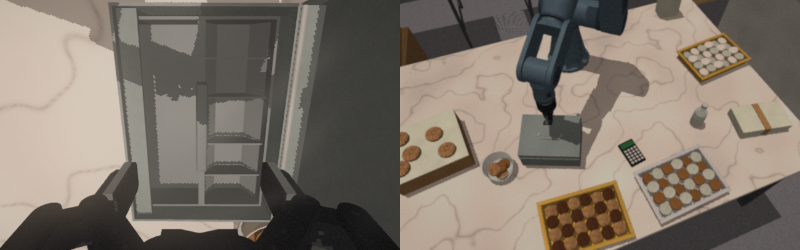

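The left picture shows the tray level in the box with its front under the lip. The right one shows the lid nearly closed under the finger. Now the final press.

Run:
```python
from h import *
W=lambda x,z: B+RB.apply([x,0,z])
print(ctrl.move_straight(W(-.05,.110),feed=.06))
print(ctrl.move_straight(W(-.05,.098),feed=.02,contact_N=12)); s=ctrl.read_state(); print(s["ee_pos"],s["contact_force"])
ctrl.move_straight(W(-.05,.25),feed=.2); ctrl.move_pose(W(-.12,.35),quat(down(np.pi+BY))); ctrl.wait(.3)
a,_=snap("wrist","w8"); b,_=snap("scene","s8")
cv2.imwrite("pics/j8.png",np.hstack([cv2.resize(a,(400,250)),cv2.resize(b[150:300,100:340],(400,250))])); print(ctrl.read_state()["time_s"])
```

```text
False
True
[ 0.45617728 -0.21953026  0.10401378] [-1.95370934  0.36230951  7.13809754]
40.2833
```

View pics/j8.png

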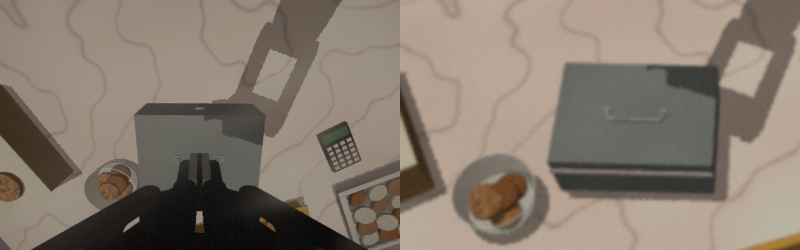

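Both pictures show the lid shut, and contact came at z = 104.0 mm, the closed height. One firmer press at the front edge to be sure, then hand in.

Run:
```python
from h import *
W=lambda x,z: B+RB.apply([x,0,z]); q=quat(RB*TOOL)
ctrl.move_pose(W(-.065,.13),q)
print(ctrl.move_straight(W(-.065,.096),feed=.03,contact_N=25),ctrl.read_state()["ee_pos"][2])
ctrl.move_straight(W(-.065,.25),feed=.2); ctrl.wait(.3); print(ctrl.read_state()["time_s"]); print(ctrl.hand_in())
```

```text
True 0.10401205086988563
43.7417
the job is handed in; nothing more can be done
None
```

The job is handed in at 43.7 s: the card reader lies flat, screen up, on the box floor, the coin tray is hooked under the lip and level on its ledges, and the lid is fully closed (outer face at 104 mm); the arm never touched the calculator, sanitiser bottle or cookie tub.

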